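Unlock the guard pen and hold its gate open

ROBOT

A 7-joint arm with a two-finger parallel gripper is mounted at the origin on a cart in front of the work surface, level with it; the furniture and walls round the work are solid. World frame = base frame: x ahead of the robot, y to its left, z up, the work surface at z = 0. Lengths are in mm, angles in degrees, forces in N, time in s.
With the tool pointing down it reaches from about 425 to 875 mm from the base axis. Payload 9.9 kg.
Tool frame: the origin (TCP) lies midway between the tips of the shut fingers; the grasp point (between the pads) lies 19 mm behind it (manip.hold_point_z is the distance from the TCP to the grasp point, in mm); z points along the fingers, y is the line along which they close (so a half turn about z gives the same grasp; the last joint's range is limited). The gripper opens to 85 mm and grips with 20 to 120 N. Pads are 22 mm wide; open, the fingers measure 114 mm over their backs; the gripper's body (76 mm by 85 mm) begins 54 mm behind the grasp point. The pads swing forward as they close: fully open they stand 13 mm farther back than shut.
Start: joints at [-68.743, 32.985, 1.427, 82.34, -0.859, 64.687, -3.237], TCP at [296.509, 606.392, 231.289] pointing down, gripper open.
Joint ranges: [-157.87, 157.87], [-19.46, 123.44], [-87.15, 90], [11.01, 140.99], [-62.26, 242.26], [9.8, 113.94], [-161.44, 161.44]. Speed limits (degrees/s): [127.2, 127.2, 172.46, 172.46, 180, 180, 180].

INTERFACE

Orientations are given as a 3x3 rotation matrix whose columns are the frame's x, y, z axes.
In Python, from plant import readout, capture, manip gives the robot as it stands.
- The arm moves only by the shell command python3 -m crank 'ROWS' [FORCE]. ROWS is JSON, one flat list of numbers, 7 for each row, row after row: the shift along the tool's x, y, z in m, then the turn, a rotation vector about the tool's x, y, z in degrees, then the finger opening in m, from 0 to 0.0854. A call has 1 to 12 rows; each row is the pose to reach, as a shift and turn from the pose commanded when the call began, along the tool's axes at that moment; what a row does not reach only later rows make up. A row lasts 1/10 s, in which the tool goes at most 50 mm and 8.59 degrees, less where a joint would pass 70% of its speed; a pose out of reach is approached as far as the arm can. A call with a gripper value outside its range is refused whole. The fingers move at their own pace and stop on an object; FORCE is the grip in N (left out, the last holds). Time passes only in rows, so rows that repeat a pose let the fingers close. It gives the time, the measured TCP pose, the force, the opening and the grip force at its end, in the units of the state.
- readout.read_state(): the state, without advancing time (a new reading comes with each control period).
- capture(name): name is "side" or "top"; returns a dict with "img" (384x512x3 uint8, blue, green, red), "mtx" (3x3 intrinsics, pixels), "rvec" (rotation vector, rad) and "tvec" (3), from world to camera coordinates, as OpenCV has them. Camera axes: x right, y down, z forward; pixel columns grow to the right and rows downward; lengths in mm; the calibration is good to about 2 mm. A picture is of the moment at which its call begins. There is no depth.
- manip.finish_job(): hands the job in; it is judged then, once.
The state is a dict: "time": time; "joint_pos": joint angles; "joint_velocities": joint speeds; "joint_torque": joint torques, N m; "ee_pos": TCP position; "eef_rot": TCP orientation; "ft_force": force on the tool from outside, world axes, zero at the start; "ft_torque": the same for the moment, N m; "finger_gap": finger opening in mm; "gripper_force": force on a finger pad.
Only numpy, scipy, OpenCV 4.12 (cv2) and the standard library are available. Lean on these libraries where they do the work, as an engineer would, in place of code of your own. Each camera call takes 0.05 s, during which the arm holds its last target. There are 200 camera calls.

TASK

Open the guarded test pen so that the transformer in it can be reached: first squeeze the rear catch on its housing shut against its finger rest (it locks the other one), then squeeze the front catch shut in the same way, each as far as it goes. Then take the gate by its upright post, swing it out past its stiff detent until it stands square to the front of the pen, and finish while still holding it there, because its spring would pull it back. Leave the transformer and the things standing around where they are.

Things in the scene. Friction and masses are not known exactly. Their poses are not given: they have to be found in the camera images.
- test_pen: Guard pen fixed to the table, 180 deep (x), 317 wide (y). Origin on the table near its middle; x to its rear, y to its left, z up. Right: grey catch housing, top 80 high, x -107 to 66, y -135 to -12, bearing two catches (steel tab and fixed aluminium rest). Middle: clear-walled pen, 80 high. Left front: grey hinge pillar, top 80, detent roller and cam on it to 103.
- catch_1_rest (a point): Rear catch: centre of its fixed upright finger rest at 107 mm height. The rest is a plate 5 mm thick (along the pen's x), 24 mm wide (y), from 80 to 126 mm height.
- catch_1_tab (a point): Rear catch: centre of its moving upright tab, at 107 mm height. Plate 5 mm thick (pen's x), 24 mm wide (y), from 88 to 126 mm height; when locked it stands 36 mm in front of its rest (centre to centre). Slides toward the rest, to the pen's rear (+x). A low bar (to 93 mm height) runs forward from it.
- catch_1 (a joint): Rear catch (catch 1), travel of its tab in m: 0 locked, 0.018 fully squeezed to its stop (13 mm then stays between tab and rest). Stiff slide of 3 N, stays where it is left. While it is at less than about 0.012 its tongue blocks the front catch.
- catch_2_rest (a point): Front catch: centre of its fixed upright finger rest at 107 mm height. The rest is a plate 5 mm thick (along the pen's y), 24 mm wide (x), from 80 to 126 mm height.
- catch_2_tab (a point): Front catch: centre of its moving upright tab, at 107 mm height. Plate 5 mm thick (pen's y), 24 mm wide (x), from 88 to 126 mm height; when locked it stands 36 mm to the left of its rest (centre to centre). Slides toward the rest, to the pen's right (-y). Low bars (to 93 mm height) run on both sides of it.
- catch_2 (a joint): Front catch (catch 2), travel of its tab in m: 0 locked (its bolt stands in front of the gate's free edge), 0.018 fully squeezed to its stop. Stiff slide of 3 N, stays where it is left. The bolt clears the gate at about 0.015.
- gate (a joint): Gate angle, rad: 0 shut, 1.57 square to the pen's front, stop at 1.75. Opens outward, toward the robot, about an upright hinge at its left end: clockwise seen from above. A detent resists from about 0.15 to 0.4 (about 5 N at the post); a spring always pulls it shut (1 N at the post when shut, 2.5 N when wide). Let go, it falls back to about 0.6 or shut.
- gate_post (a point): The gate's handle: an upright round dark steel post, 14 mm in diameter, from 78 to 125 mm height near the gate's free end; this point lies on its axis at 110 mm height. The gate's top rail below it is at 78 mm; its corner block, 28 mm from the post toward the free end, rises to 92 mm.
- gate_hinge (a point): Point on the gate's upright hinge axis at 110 mm height, 100 mm from the post.
- transformer: Small transformer, 56x48x42 mm, loose on the floor of the pen; not to be moved. Origin at the centre of its underside.
- relay_grey: Plug-in relay with a grey case, 23x29x40 mm, loose in front of the catch housing; leave it. Origin at the centre of its underside.
- check_weight: Brass check weight, 30 mm in diameter, 32 mm high, loose to the left of the pen; leave it. Origin at the centre of its underside.
- terminals: Terminal block, 20x90x20 mm, loose behind the pen; leave it. Origin at the centre of its underside.
- timer: Countdown timer, 66x62x19 mm, loose to the right of the housing; leave it. Origin at the centre of its underside.
- cutters: Side cutters, 53x136x14 mm, loose on the right of the table; leave them. Origin at the centre of the underside.
- relay_blue: Power relay with a blue case, 23x29x40 mm, loose on the right of the table; leave it. Origin at the centre of its underside.

How it is judged:
By the outcome, as a careful person would: the job done as asked, in the order asked, and still so for the second after the job is handed in, while the arm keeps its last pose, push and grip.
It also fails if it takes over 61 s, if anything falls off the work surface, if the arm or the gripper's body presses on something with over 40 N, if the wrist force passes 120 N, or if a joint passes its speed limit or range.

## Working session

There is one attempt and no reset: what is moved stays moved. The work goes in short steps, Python scripts to look and compute and a shell command to move; the robot and the scene stay as the last step left them, time stands still between calls to the robot, and variables do not carry over. Pictures are saved under pics/ and viewed, at most 10 in all, crops included, and the job is handed in when it is done.

```bash
mkdir -p pics; ls; python3 - <<'E'
from plant import readout, capture, manip
import cv2,numpy as np
s=readout.read_state();print({k:np.round(v,3).tolist() for k,v in s.items()})
for n in("side","top"):
    c=capture(n);cv2.imwrite(f"pics/{n}0.png",cv2.resize(c["img"],(800,600),interpolation=cv2.INTER_CUBIC))
    R=cv2.Rodrigues(np.array(c["rvec"],float))[0];print(n,np.array(c["mtx"]).tolist(),(-R.T@np.array(c["tvec"]).ravel()).round(1),R.round(2).tolist())
E
```

```text
pics
{'time': 0.0, 'joint_pos': [-68.744, 33.033, 1.422, 82.388, -0.859, 64.686, -3.237], 'joint_velocities': [-0.008, 0.059, 0.137, 0.068, -0.148, 0.123, -0.036], 'joint_torque': [-0.001, -76.577, 2.25, -28.597, 0.015, 0.013, -0.0], 'ee_pos': [296.286, 605.979, 230.427], 'eef_rot': [[-0.898, 0.439, -0.001], [0.439, 0.898, -0.002], [-0.0, -0.002, -1.0]], 'ft_force': [-0.859, -0.198, -0.026], 'ft_torque': [-0.041, -0.003, -0.034], 'gripper_force': 0.0, 'finger_gap': 85.213}
side [[357.1175460028613, 0.0, 253.2319767139604], [0.0, 357.1175460028613, 191.91480535375993], [0.0, 0.0, 1.0]] [328.  886.8 539.7] [[-0.93, -0.36, 0.02], [-0.19, 0.43, -0.88], [0.31, -0.83, -0.47]]
top [[471.9441880216489, 0.0, 251.03155918922874], [0.0, 471.9441880216489, 188.42689168410618], [0.0, 0.0, 1.0]] [ 465.9  108.1 1316.8] [[-0.01, -1.0, -0.0], [-0.99, 0.01, -0.14], [0.14, 0.0, -0.99]]
```

View pics/side0.png

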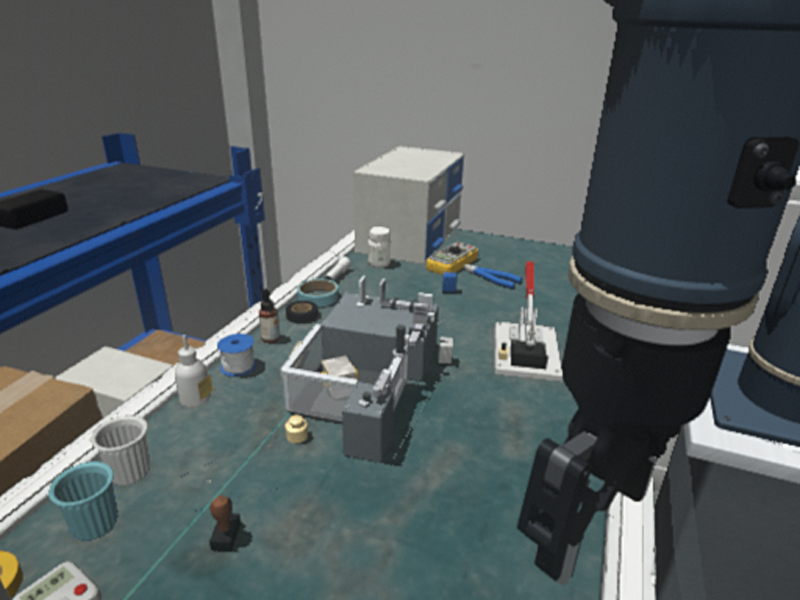

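View pics/top0.png

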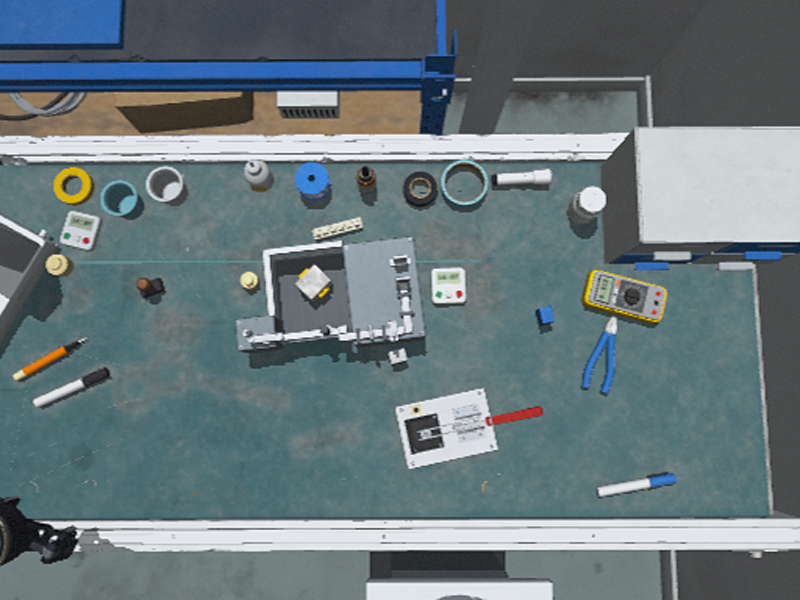

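The side view shows the pen at about (360,370), with catch plates at (362,290), (383,292) and (425,300), the post at (401,338) and the pillar at (370,410). The top view shows the pen at x 237–425, y 238–350. I'll zoom in on both.

```bash
python3 - <<'E'
from plant import capture
import cv2
c=capture("side")["img"][170:245,220:300];cv2.imwrite("pics/s1.png",cv2.resize(c,None,fx=8,fy=8,interpolation=cv2.INTER_CUBIC)[:600])
c=capture("top")["img"][150:228,145:277];cv2.imwrite("pics/t1.png",cv2.resize(c,None,fx=6,fy=6,interpolation=cv2.INTER_CUBIC))
E
```

```text
(no output)
```

View pics/s1.png

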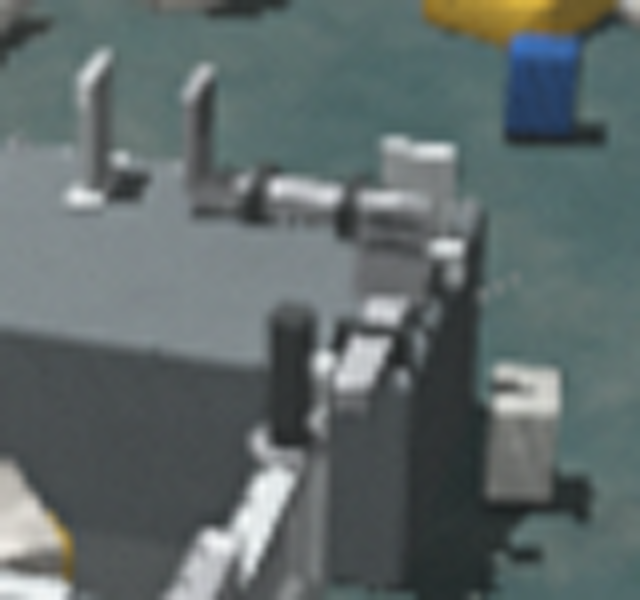

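View pics/t1.png

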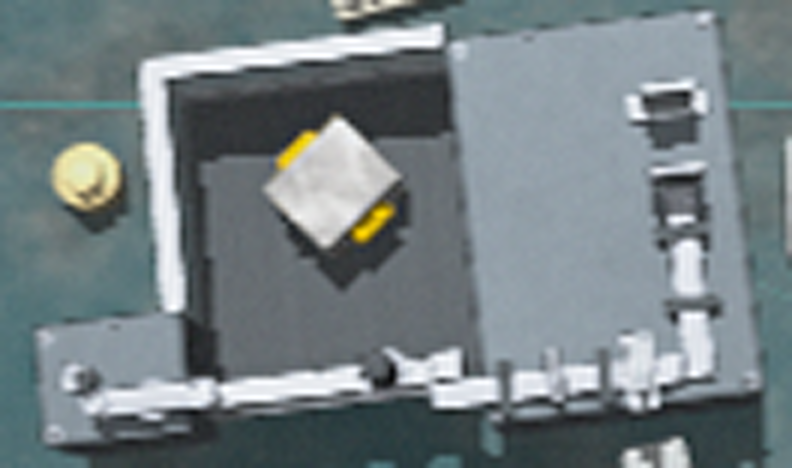

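The side crop shows the rear rest (top at 97,62), the rear tab (202,74), the front rest (418,145) and the dark post (top at 293,312). The top crop shows the rear rest (667,88) and tab (678,170), the front tab (555,370) and rest (640,370), the post (380,367), and the housing corners. Next I'll triangulate these and fit the pen pose.

```bash
cat > h.py <<'E'
from plant import readout, capture, manip
import cv2,numpy as np
def cam(n):
    c=capture(n);return dict(img=c["img"],K=np.array(c["mtx"],float),r=np.array(c["rvec"],float).ravel(),t=np.array(c["tvec"],float).ravel())
def ray(c,p):
    R=cv2.Rodrigues(c["r"])[0];d=R.T@np.linalg.solve(c["K"],[p[0],p[1],1]);return -R.T@c["t"],d/np.linalg.norm(d)
def plane(c,p,z):
    o,d=ray(c,p);return o+d*(z-o[2])/d[2]
def tri(c1,p1,c2,p2):
    o,d=ray(c1,p1);q,e=ray(c2,p2);a=np.linalg.lstsq(np.c_[d,-e],q-o,rcond=None)[0]
    A,B=o+d*a[0],q+e*a[1];return (A+B)/2,np.linalg.norm(A-B)
def proj(c,P): return cv2.projectPoints(np.array(P,float).reshape(-1,3),c["r"],c["t"],c["K"],None)[0].reshape(-1,2)
T=lambda x,y:((x+.5)/6-.5+145,(y+.5)/6-.5+150)
S=lambda x,y:((x+.5)/8-.5+220,(y+.5)/8-.5+170)
E
cat > m.py <<'E'
from h import *
t,s=cam("top"),cam("side")
for n,a,b in[("c1rest",(667,88),(97,62)),("c1tab",(678,170),(202,74)),("c2rest",(640,370),(418,145)),("post",(380,367),(293,312))]:
    print(n,*tri(t,T(*a),s,S(*b)),"plane",plane(t,T(*a),126))
C={k:plane(t,T(*p),80) for k,p in dict(rr=(715,12),fr=(760,390),rl=(450,45)).items()}
pts={"rr":(66,-135),"fr":(-107,-135),"rl":(66,-12)}
for k in C:print(k,C[k])
Q=np.array([C[k][:2] for k in pts]);M=np.array([pts[k] for k in pts],float)
u,_,v=np.linalg.svd((M-M.mean(0)).T@(Q-Q.mean(0)));R=v.T@u.T
o=Q.mean(0)-R@M.mean(0);print("pose",o,np.degrees(np.arctan2(R[1,0],R[0,0])),"res",(Q-(M@R.T+o)).round(1).tolist())
for n,p in dict(c1rest=(667,88),c1tab=(678,170),c2rest=(640,370),c2tab=(555,370),post=(380,367)).items():
    print(n,"in pen",(R.T@(plane(t,T(*p),126)[:2]-o)).round(1))
g=plane(t,T(555,370),126);print("c2tab",g,"side px s1",((proj(s,g)-[220,170]+.5)*8-.5))
E
python3 m.py
```

```text
c1rest [690.9621073   99.97566257 126.62095171] 2.4400896927048934 plane [692.25056427 100.37820515 126.        ]
c1tab [655.06876715  95.47217243 127.18996976] 3.0559373711901094 plane [656.73099585  95.93053862 126.        ]
c2rest [571.62725055 112.60640655 125.5578127 ] 0.3098644220472167 plane [571.43773054 112.5649019  126.        ]
post [572.97151535 222.34756541 123.10169994] 1.288193359219021 plane [573.33062239 222.25690074 126.        ]
rr [735.29138815  78.46253694  80.        ]
fr [566.44416792  60.28869352  80.        ]
rl [721.04629463 196.52937643  80.        ]
pose [655.8525299 204.3160599] 6.182391608454788 res [[-0.7, 1.3], [2.4, 1.7], [-1.7, -3.0]]
c1rest in pen [  25.  -107.3]
c1tab in pen [ -10.8 -107.8]
c2rest in pen [-93.8 -82.1]
c2tab in pen [-89.7 -46.5]
post in pen [-80.1  26.7]
c2tab [571.64153322 148.41239721 126.        ] side px s1 [[381.11082983 192.41478756]]
```

```bash
cat > go.py <<'E'
# usage: go.py x y z yaw  (yaw of tool y axis, deg) -> shift (m) and turn in tool axes
import sys,numpy as np
from scipy.spatial.transform import Rotation as Ro
from plant import readout
s=readout.read_state();p=np.array(s["ee_pos"]);R=np.array(s["eef_rot"])
x,y,z,a=map(float,sys.argv[1:5]);b=np.radians(a)
Y=np.array([np.cos(b),np.sin(b),0]);Z=np.array([0,0,-1.]);G=np.c_[np.cross(Y,Z),Y,Z]
print("t",s["time"],"pos",p.round(1),"gap",round(s["finger_gap"],1),"grip",round(s["gripper_force"],1),"F",np.round(s["ft_force"],1),"j",np.round(s["joint_pos"],0))
print("shift mm",(R.T@(np.array([x,y,z])-p)).round(1),"turn",Ro.from_matrix(R.T@G).as_rotvec(degrees=True).round(1))
E
python3 go.py 684 99 200 6.8
```

```text
t 0.3 pos [296.4 606.3 231. ] gap 85.6 grip 0.0 F [ 0.1  0.  -0.7] j [-69.  33.   1.  82.  -1.  65.  -3.]
shift mm [-571.  -285.4   31.2] turn [-0.   0.  57.1]
```

```bash
python3 -m crank '[-0.02,-0.01,0,0,0,2,0.085,-0.065,-0.033,0,0,0,6,0.085,-0.11,-0.055,0,0,0,11,0.085,-0.155,-0.078,0,0,0,16,0.085,-0.2,-0.1,0,0,0,20,0.085,-0.245,-0.122,0,0,0,24,0.085,-0.29,-0.145,0.005,0,0,29,0.085,-0.335,-0.167,0.01,0,0,34,0.085,-0.38,-0.19,0.015,0,0,38,0.085,-0.425,-0.212,0.02,0,0,43,0.085,-0.47,-0.235,0.025,0,0,47,0.085,-0.5,-0.25,0.03,0,0,50,0.085]' 40; python3 go.py 684 99 180 6.8
```

```text
time: 1.5
ee_pos: [637.5, 157.7, 201.4]
eef_rot: [[-0.235, 0.972, 0.001], [0.972, 0.235, -0.001], [-0.002, 0.001, -1.0]]
ft_force: [0.3, 0.3, 0.4]
finger_gap: 85.1
gripper_force: 0.0
t 1.5 pos [637.5 157.7 201.4] gap 85.1 grip 0.0 F [0.3 0.3 0.4] j [-28.  34.  16.  88. -10.  60.   5.]
shift mm [-68.   31.5  21.5] turn [0.  0.1 6.8]
```

```bash
python3 -m crank '[-0.025,0.012,0,0,0,3,0.085,-0.05,0.023,0.005,0,0,5,0.085,-0.068,0.031,0.01,0,0,6.8,0.085,-0.068,0.031,0.015,0,0,6.8,0.085,-0.068,0.031,0.015,0,0,6.8,0.085]'; python3 go.py 684 99 98 6.8
python3 - <<'E'
from h import *
for n,(a,b,c,d),f in(("top",(150,220,235,277),8),("side",(150,225,210,290),8)):
    cv2.imwrite(f"pics/{n}2.png",cv2.resize(cam(n)["img"][a:b,c:d],None,fx=f,fy=f,interpolation=cv2.INTER_CUBIC))
E
```

```text
time: 2.0
ee_pos: [681.6, 103.6, 185.2]
eef_rot: [[-0.124, 0.992, -0.002], [0.992, 0.124, 0.0], [0.0, -0.002, -1.0]]
ft_force: [0.8, 0.1, 0.1]
finger_gap: 84.9
gripper_force: 0.0
t 2.0 pos [681.6 103.6 185.2] gap 84.9 grip 0.0 F [0.8 0.1 0.1] j [-22.  38.  18.  84. -12.  61.   5.]
shift mm [-4.9  2.  87.2] turn [-0.1 -0.   0.3]
```

View pics/side2.png

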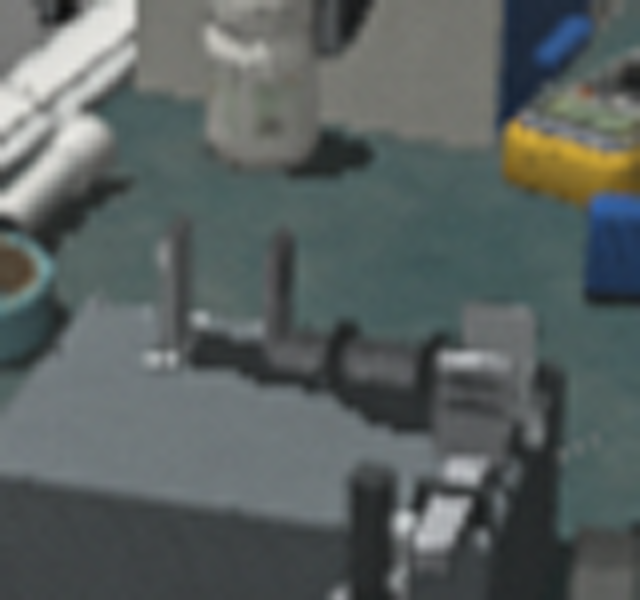

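The shadowed side view separates the plates clearly: rear rest top (180,222), rear tab (283,235), front rest (500,306), front tab (474,354). I'll intersect these rays with z=126 as a check.

```bash
python3 - <<'E'
from h import *
s,t=cam("side"),cam("top")
S2=lambda x,y:((x+.5)/8-.5+210,(y+.5)/8-.5+150)
for n,p,q in(("c1r",(180,222),(667,88)),("c1t",(283,235),(678,170)),("c2r",(500,306),(640,368)),("c2t",(474,354),(555,368))):
    print(n,plane(s,S2(*p),126).round(1),*tri(s,S2(*p),t,T(*q)))
P=np.array([681.6,103.6,185.2]);print(proj(s,P),proj(t,P))
E
```

```text
c1r [689.3  98.4 126. ] [690.46414119  99.81412052 126.74899998] 3.4260701003789915
c1t [653.8  93.7 126. ] [654.93655107  95.41026961 126.85714712] 3.4407813269740517
c2r [570.7 113.9 126. ] [571.78254277 112.4123373  125.19900184] 1.1797109784508584
c2t [567.6 147.8 126. ] [570.16774896 147.78632478 125.87037731] 4.807727005204848
[[233.75352153 157.95696517]] [[254.58447273 164.01333524]]
```

View pics/top2.png

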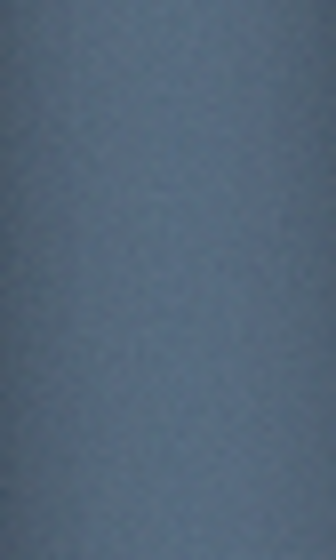

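The top view is blocked by the arm, which shows only as a uniform blue-grey. Estimates agree within about 2 mm, so I'll descend on catch 1 at (682, 98.5, 98).

```bash
python3 -m crank '[-0.005,0,0.02,0,0,0.3,0.085,-0.005,0,0.04,0,0,0.3,0.085,-0.005,0,0.06,0,0,0.3,0.085,-0.005,0,0.075,0,0,0.3,0.085,-0.005,0,0.085,0,0,0.3,0.085,-0.005,0,0.085,0,0,0.3,0.085,-0.005,0,0.085,0,0,0.3,0.085]' >/dev/null; python3 go.py 682 98.5 98 6.8
```

```text
t 2.9 pos [683.3  98.8 101.8] gap 84.9 grip 0.0 F [ 0.6 -0.2 -0.6] j [-21.  42.  16.  89. -14.  51.   7.]
shift mm [-0.2 -1.3  3.8] turn [0.  0.  0.1]
```

```bash
python3 -m crank '[0,-0.001,0.003,0,0,0,0.07,0,-0.001,0.003,0,0,0,0.062,0,-0.001,0.003,0,0,0,0.054,0,-0.001,0.003,0,0,0,0.046,0,-0.001,0.003,0,0,0,0.04,0,-0.001,0.003,0,0,0,0.034,0,-0.001,0.003,0,0,0,0.028,0,-0.001,0.003,0,0,0,0.024,0,-0.001,0.003,0,0,0,0.018,0,-0.001,0.003,0,0,0,0.015,0,-0.001,0.003,0,0,0,0.015,0,-0.001,0.003,0,0,0,0.015]' 40; python3 go.py 682 98.5 98 6.8
```

```text
time: 4.1
ee_pos: [683.8, 98.7, 98.8]
eef_rot: [[-0.119, 0.993, 0.004], [0.993, 0.119, 0.0], [-0.0, 0.004, -1.0]]
ft_force: [5.0, 0.9, -0.3]
finger_gap: 21.9
gripper_force: 42.2
t 4.1 pos [683.8  98.7  98.8] gap 21.9 grip 42.2 F [ 5.   0.9 -0.3] j [-21.  42.  16.  89. -14.  51.   7.]
shift mm [ 0.  -1.8  0.8] turn [0.2 0.  0. ]
```

```bash
python3 -m crank '[0,0,0,0,0,0,0.085,0,0,0,0,0,0,0.085,0,0,0,0,0,0,0.085,0,0,0,0,0,0,0.085,0,0,0,0,0,0,0.085,0,0,0,0,0,0,0.085,0,0,-0.03,0,0,0,0.085,0,0,-0.06,0,0,0,0.085,0,0,-0.08,0,0,0,0.085,0,-0.02,-0.09,0,0,8,0.085,0,-0.05,-0.09,0,0,16,0.085,0,-0.08,-0.09,0,0,24,0.085]' >/dev/null; python3 go.py 572 121 180 -83.2
```

```text
t 5.3 pos [601.8  88.8 188.6] gap 85.2 grip 0.0 F [ 0.2  0.4 -1. ] j [-28.  32.  25.  97. -16.  55. -15.]
shift mm [ 21.8 -38.2   8.6] turn [ 0.  -0.1 65.7]
```

```bash
python3 -m crank '[0.01,-0.02,0,0,0,8,0.085,0.02,-0.035,0,0,0,16,0.085,0.022,-0.038,0,0,0,24,0.085,0.022,-0.038,0,0,0,32,0.085,0.022,-0.038,0,0,0,40,0.085,0.022,-0.038,0,0,0,48,0.085,0.022,-0.038,0,0,0,56,0.085,0.022,-0.038,0,0,0,62,0.085,0.022,-0.038,0,0,0,65.7,0.085,0.022,-0.038,0.005,0,0,65.7,0.085,0.022,-0.038,0.005,0,0,65.7,0.085]' >/dev/null; python3 go.py 572 121 99 -83.2
python3 - <<'E'
from h import *
cv2.imwrite("pics/side3.png",cv2.resize(cam("side")["img"][150:225,210:290],None,fx=8,fy=8,interpolation=cv2.INTER_CUBIC))
E
```

```text
t 6.4 pos [572.3 121.4 182.6] gap 84.9 grip 0.0 F [ 0.8 -0.9 -0. ] j [-43.  35.  44. 101. -29.  56. -71.]
shift mm [-0.3  0.4 83.6] turn [0.  0.1 0.5]
```

View pics/side3.png

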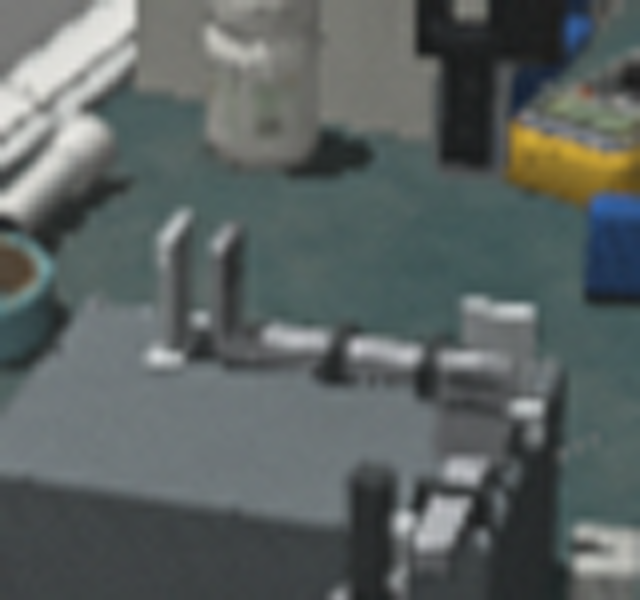

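Catch 1 is squeezed: its tab has moved from column 283 to about 230, halfway to the rest at 178. Now I'll descend on catch 2.

```bash
python3 -m crank '[0,0,0.02,0,0,0.5,0.085,0,0,0.04,0,0,0.5,0.085,0,0,0.06,0,0,0.5,0.085,0,0,0.075,0,0,0.5,0.085,0,0,0.082,0,0,0.5,0.085,0,0,0.084,0,0,0.5,0.085,0,0,0.084,0,0,0.5,0.085]' >/dev/null; python3 go.py 572 121 99 -83.2;  python3 -m crank '[0,0,0,0,0,0,0.07,0,0,0,0,0,0,0.062,0,0,0,0,0,0,0.054,0,0,0,0,0,0,0.046,0,0,0,0,0,0,0.04,0,0,0,0,0,0,0.034,0,0,0,0,0,0,0.028,0,0,0,0,0,0,0.024,0,0,0,0,0,0,0.018,0,0,0,0,0,0,0.015,0,0,0,0,0,0,0.015,0,0,0,0,0,0,0.015]' 40 >/dev/null; python3 go.py 572 121 99 -83.2
```

```text
t 7.15 pos [573.  121.2  99.6] gap 84.9 grip 0.0 F [ 0.5  0.8 -0.3] j [-40.  40.  39. 106. -34.  47. -66.]
shift mm [-1.   0.   0.6] turn [-0.  -0.  -0.2]
t 8.35 pos [572.9 120.4  99.5] gap 21.1 grip 43.6 F [-1.3 -1.8  5.2] j [-40.  40.  39. 106. -34.  46. -66.]
shift mm [-0.9 -0.7  0.5] turn [ 0.1 -0.  -0.2]
```

```bash
python3 -m crank '[0,0,0,0,0,0,0.085,0,0,0,0,0,0,0.085,0,0,0,0,0,0,0.085,0,0,0,0,0,0,0.085,0,0,0,0,0,0,0.085,0,0,0,0,0,0,0.085,0,0,-0.03,0,0,0,0.085,0,0,-0.06,0,0,0,0.085,0,0,-0.08,0,0,0,0.085,0,-0.02,-0.085,0,0,-8,0.085,0,-0.05,-0.085,0,0,-16,0.085,0,-0.08,-0.085,0,0,-24,0.085]' >/dev/null; python3 go.py 573 222 180 -20
```

```text
t 9.55 pos [563.5 201.4 184.8] gap 85.2 grip 0.0 F [ 0.7 -0.  -0.7] j [-47.  34.  38.  99. -24.  56. -59.]
shift mm [ 18.8 -12.8   4.8] turn [  0.   -0.  -39.1]
```

```bash
python3 -m crank '[0.01,-0.006,0,0,0,-8,0.085,0.019,-0.013,0,0,0,-16,0.085,0.019,-0.013,0,0,0,-24,0.085,0.019,-0.013,0,0,0,-32,0.085,0.019,-0.013,0,0,0,-39,0.085,0.019,-0.013,0,0,0,-39,0.085,0.019,-0.013,0,0,0,-39,0.085]' >/dev/null; python3 go.py 573 222 99 -20
python3 - <<'E'
from h import *
cv2.imwrite("pics/side4.png",cv2.resize(cam("side")["img"][150:225,210:290],None,fx=8,fy=8,interpolation=cv2.INTER_CUBIC))
E
```

```text
t 10.25 pos [573.2 221.4 184.3] gap 84.9 grip 0.0 F [ 0.2  0.2 -0.1] j [-42.  33.  26.  96. -17.  55. -30.]
shift mm [ 0.5 -0.4 85.3] turn [-0.  -0.  -0.6]
```

View pics/side4.png

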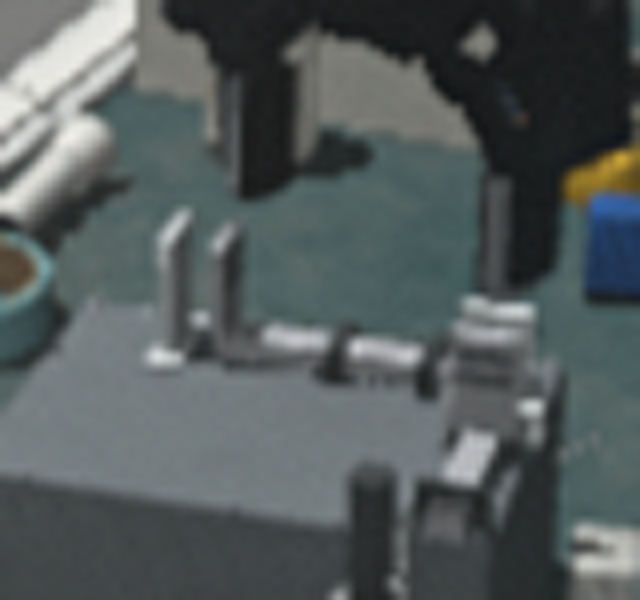

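Catch 2 is squeezed too: its tab top is now at (492,330), halfway to the rest. The post at (372,470) hasn't moved. Descending on it now.

```bash
python3 -m crank '[0,0,0.02,0,0,0,0.085,0,0,0.04,0,0,0,0.085,0,0,0.06,0,0,0,0.085,0,0,0.075,0,0,0,0.085,0,0,0.082,0,0,0,0.085,0,0,0.085,0,0,0,0.085,0,0,0.085,0,0,0,0.085]' >/dev/null; python3 go.py 573 222 99 -20;  python3 -m crank '[0,0,0,0,0,0,0.06,0,0,0,0,0,0,0.05,0,0,0,0,0,0,0.04,0,0,0,0,0,0,0.03,0,0,0,0,0,0,0.025,0,0,0,0,0,0,0.02,0,0,0,0,0,0,0.015,0,0,0,0,0,0,0.01,0,0,0,0,0,0,0.005,0,0,0,0,0,0,0.005,0,0,0,0,0,0,0.005]' 60 >/dev/null; python3 go.py 573 222 99 -20
```

```text
t 11.0 pos [573.3 221.6  99.4] gap 84.7 grip 0.0 F [-0.6 -0.1  0.6] j [-40.  38.  23. 101. -20.  45. -27.]
shift mm [ 0.3 -0.4  0.4] turn [ 0.   0.  -0.4]
t 12.1 pos [573.1 221.8  99.4] gap 12.0 grip 58.5 F [-2.6  1.1  4.9] j [-40.  38.  23. 101. -20.  45. -27.]
shift mm [ 0.2 -0.1  0.4] turn [-0.  -0.  -0.4]
```

```bash
cat > arc.py <<'E'
import sys,numpy as np
from plant import readout
s=readout.read_state();R=np.array(s["eef_rot"]);p=np.array(s["ee_pos"])
a=np.radians(6.8);P=np.array([573.1,221.8]);H=P+100*np.array([-np.sin(a),np.cos(a)])
d=p[:2]-H;print("t",s["time"],"pos",p.round(1),"H",H.round(1),"r",round(np.hypot(*d),1),"gate deg",round(np.degrees(a-np.pi/2-np.arctan2(d[1],d[0])),1),"gap",round(s["finger_gap"],1),"F",np.round(s["ft_force"],1),"yaw",round(np.degrees(np.arctan2(R[1,1],R[0,1])),1))
for th in map(float,sys.argv[1:]):
    q=a-np.pi/2-np.radians(th);g=H+100*np.array([np.cos(q),np.sin(q)])
    print(th,(R.T@np.r_[g-p[:2],99.4-p[2]]).round(1))
E
python3 arc.py 5 10 15 20 25 30
```

```text
t 12.1 pos [573.1 221.8  99.4] H [561.3 321.1] r 100.0 gate deg 0.0 gap 12.0 F [-2.6  1.1  4.9] yaw -20.4
5.0 [-3.6 -7.9  0. ]
10.0 [ -6.5 -16.1   0. ]
15.0 [ -8.7 -24.6   0. ]
20.0 [-10.2 -33.2   0. ]
25.0 [-10.9 -41.9   0. ]
30.0 [-10.8 -50.6   0. ]
```

```bash
python3 -m crank '[-0.002,-0.004,0,0,0,1.5,0.005,-0.0036,-0.008,0,0,0,3.5,0.005,-0.0065,-0.016,0,0,0,7,0.005,-0.0087,-0.0246,0,0,0,10.5,0.005,-0.0102,-0.0332,0,0,0,14,0.005,-0.0109,-0.0419,0,0,0,17.5,0.005,-0.0108,-0.0506,0,0,0,21,0.005]' 60; python3 arc.py 35 40 45 50 55 60
```

```text
time: 12.8
ee_pos: [521.9, 228.0, 99.4]
eef_rot: [[0.665, 0.747, 0.001], [0.747, -0.665, -0.001], [-0.0, 0.001, -1.0]]
ft_force: [2.0, -1.4, 1.9]
finger_gap: 11.8
gripper_force: 60.2
t 12.8 pos [521.9 228.   99.4] H [561.3 321.1] r 101.0 gate deg 29.7 gap 11.8 F [ 2.  -1.4  1.9] yaw -41.7
35.0 [-1.6 -9.2 -0. ]
40.0 [ -3.3 -17.8  -0.1]
45.0 [ -4.2 -26.4  -0.1]
50.0 [ -4.3 -35.2  -0.1]
55.0 [ -3.7 -43.9  -0.1]
60.0 [ -2.3 -52.5  -0.1]
```

Past the detent with small forces and the post still gripped.

```bash
python3 -m crank '[-0.0016,-0.0092,0,0,0,3.5,0.005,-0.0033,-0.0178,0,0,0,7,0.005,-0.0042,-0.0264,0,0,0,10.5,0.005,-0.0043,-0.0352,0,0,0,14,0.005,-0.0037,-0.0439,0,0,0,17.5,0.005,-0.0023,-0.0525,0,0,0,21,0.005]' 60 >/dev/null; python3 arc.py 65 70 75 80 85 90
```

```text
t 13.4 pos [480.  259.3  99.4] H [561.3 321.1] r 102.1 gate deg 59.5 gap 11.7 F [-1.8 -7.4  5.4] yaw -62.8
65.0 [ 0.8 -9.8 -0. ]
70.0 [  0.5 -18.5  -0.1]
75.0 [  0.9 -27.3  -0.1]
80.0 [  2.2 -35.9  -0.1]
85.0 [  4.1 -44.4  -0.1]
90.0 [  6.8 -52.7  -0.1]
```

```bash
python3 -m crank '[0.0003,-0.0098,0,0,0,3.5,0.005,0.0003,-0.0185,0,0,0,7,0.005,0.0005,-0.0273,0,0,0,10.5,0.005,0.0015,-0.0359,0,0,0,14,0.005,0.003,-0.0444,0,0,0,17.5,0.005,0.005,-0.0527,0,0,0,20,0.005,0.005,-0.0527,0,0,0,20,0.005,0.005,-0.0527,0,0,0,20,0.005]' 60 >/dev/null; python3 arc.py 90
python3 - <<'E'
from h import *
from scipy.optimize import least_squares
q=np.array(readout.read_state()["ee_pos"][:2]);A=np.array([[573.1,221.8],[521.9,228],[480,259.3],q])
H=least_squares(lambda h:np.hypot(*(A-h).T)-100,[561,321]).x;d=A-H
print(H,np.hypot(*d.T),np.degrees(np.arctan2(d[:,1],d[:,0])))
c=cam("top");cv2.imwrite("pics/t5.png",cv2.resize(c["img"][150:250,140:280],None,fx=5.6,fy=5.6,interpolation=cv2.INTER_CUBIC))
cv2.imwrite("pics/s5.png",cv2.resize(cam("side")["img"][150:300,170:350],None,fx=4,fy=4,interpolation=cv2.INTER_CUBIC))
E
```

```text
t 14.2 pos [457.6 309.4  99.2] H [561.3 321.1] r 104.3 gate deg 90.4 gap 12.2 F [-10.7  -5.4  16.3] yaw -82.5
90.0 [ 4.3  0.7 -0.2]
[557.6251964  321.17529051] [100.57294821  99.78940034  99.26843755 100.74068439] [ -81.14893938 -110.97778334 -141.44153964 -173.29285832]
```

View pics/s5.png

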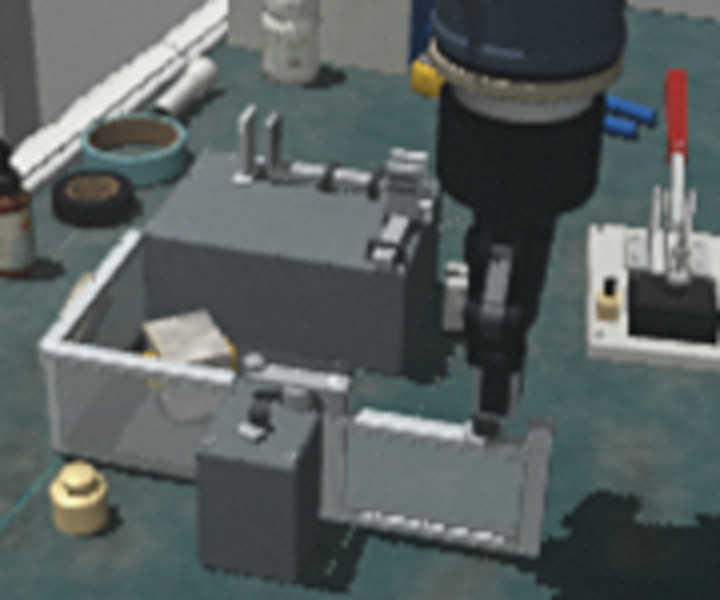

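The gate stands out with the post gripped at (487,425). The transformer, weight and grey relay are undisturbed. To check squareness I'll compare the gate's rail direction with the left wall's top edge on their planes.

```bash
python3 - <<'E'
from h import *
s=cam("side");U=lambda x,y:((x+.5)/4-.5+170,(y+.5)/4-.5+150)
def ang(n,a,b,z):
    p,q=plane(s,U(*a),z),plane(s,U(*b),z);print(n,p.round(1),q.round(1),np.degrees(np.arctan2(*(p-q)[[1,0]])).round(1))
ang("rail",(357,412),(478,436),78)
ang("gate bottom lower edge",(335,516),(535,555),8)
ang("left wall top",(45,350),(235,380),80)
ang("housing left top",(148,235),(405,273),80)
ang("rear wall",(45,350),(138,232),80)
ang("c1",(247,112),(272,118),126)
E
```

```text
rail [528.4 318.   78. ] [464.1 312.5  78. ] 4.9
gate bottom lower edge [537.5 322.6   8. ] [428.6 310.    8. ] 6.6
left wall top [706.1 335.5  80. ] [597.9 319.9  80. ] 8.3
housing left top [712.9 202.3  80. ] [548.8 181.   80. ] 7.4
rear wall [706.1 335.5  80. ] [720.5 201.5  80. ] 96.1
c1 [690.2 100.9 126. ] [671.1 102.6 126. ] -5.2
```

View pics/t5.png

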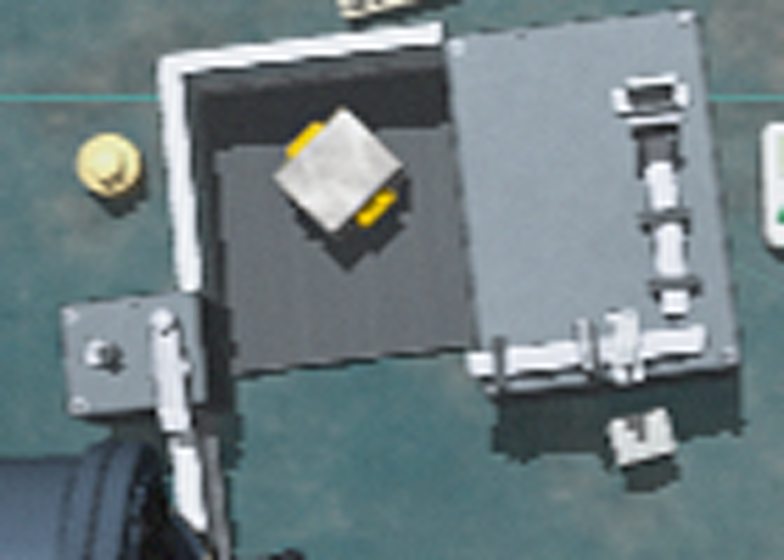

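Square to within about 2° (gate about 6°, pen about 7°), and both catches are shut. I'll ease the radial strain a little, let it settle, then hand in.

```bash
python3 -m crank '[-0.001,0,0,0,0,0,0.005,-0.002,0,0,0,0,0,0.005,-0.002,0,0,0,0,0,0.005,-0.002,0,0,0,0,0,0.005,-0.002,0,0,0,0,0,0.005,-0.002,0,0,0,0,0,0.005,-0.002,0,0,0,0,0,0.005,-0.002,0,0,0,0,0,0.005]' 60; python3 arc.py
```

```text
time: 15.15
ee_pos: [457.6, 309.1, 99.3]
eef_rot: [[0.991, 0.13, -0.003], [0.13, -0.991, -0.002], [-0.003, 0.001, -1.0]]
ft_force: [-4.9, -3.8, 9.8]
finger_gap: 12.0
gripper_force: 61.0
t 15.15 pos [457.6 309.1  99.3] H [561.3 321.1] r 104.4 gate deg 90.2 gap 12.0 F [-4.9 -3.8  9.8] yaw -82.5
```

```bash
python3 -c "
from plant import manip;print(manip.finish_job())"
```

```text
the job is handed in; nothing more can be done
None
```

I squeezed the rear catch shut, then the front one, and swung the gate out to square with the pen front (about 90°, measured to roughly 2°). I handed the job in at about 15 s with the gripper still holding the post; the transformer and the nearby things the last pictures showed had not moved.

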